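# Hold a towel clip open around the order card

## Task

At the laundry's folding table, take the big towel clip off the steel clip rail by squeezing its handles, and bring it to the tall order card. Finish while holding: keep the clip squeezed wide open with its jaws straddling the middle of the card's top edge, one jaw on each side, the edge well inside the mouth and nothing of the clip touching the card, so that a receipt can be slipped in before anyone lets go. Do not shift the card or hit it with the clip, and leave the small clip, the low card and the other things on the table as they are.

Things in the scene. Friction and masses are not known exactly. Their poses are not given: they have to be found in the camera images.
- clip: Big towel clip, white plastic and steel, 105 mm tall, 26 mm wide (y), about 60 g, clamped on the rail jaws down, handles up. Origin: midway between the jaw tips at their lower ends; x: direction in which the jaws part (across the rail plate); y: along the rail; z: up. The jaw tips (10 mm pads) grip the plate 34 mm below its top edge: lift 40 mm or more to clear.
- clip_grip (a point): Where to squeeze: midway between the two handle end bars (10 mm diameter, 26 mm long along y), 100 mm above the clip's origin. The bars' centres are at x = +/-25 mm: 60 mm over their outsides when clamped. Squeeze them together along x: 4 N a side to start, 10 N fully open at a built-in stop (20 N does no harm); then 27 mm over the bars, jaw tips 103 mm below the bars' centres.
- clip_pivot (a point): Axis of the 12 mm pivot pin (along the clip's y), 48 mm above the clip's origin; the mouth below it is free up to 42 mm above the origin. Both arms turn alike about it, so the clip stays centred between the fingers. Fully squeezed, the end bars stand 57 mm above this axis (52 mm when clamped).
- clip_jaw (a joint): How far each jaw arm has turned open (rad): 0 as clamped on the 3 mm rail plate, about -0.03 shut on nothing, 0.30 fully squeezed (stop). Sprung: it shuts when the squeeze eases. Tip gap is about 3 mm + 96 mm x value (22 mm at 0.2, 31 mm at the stop).
- clip_rail: Clip rail, fixed to the table: pale wood foot 70 x 170 x 12 mm with an upright steel plate 3 mm thick, 150 mm long along its y, top edge at 90 mm. Origin: centre of the foot's underside; x across the plate, z up. It carries the big and the small clip side by side, 80 to 110 mm apart, either one on the left.
- order_card: The order card: a stiff white card 4 mm thick, 90 mm wide, standing upright in a pale wood foot 70 x 100 x 16 mm; its top edge is 140 mm above the table. Taller and narrower than the low card. Loose, 0.6 kg. Origin: centre of the foot's underside; x is across the card (its thickness), y along its width, z up. The ruled face looks to -x.
- card_edge (a point): Middle of the order card's top edge (140 mm above the table); axes as the order card.
- low_card: Bystander: the low card, same make, 110 mm wide and only 75 mm high, foot 70 x 120 x 16 mm. Origin: centre of the foot's underside. It and the order card may stand in either place.
- small_clip: Bystander: a small clip of the same form and material, 53 mm tall, 30 mm over its handles, sitting astride the rail plate, its handle tops 121 mm above the table. Origin: midway between its jaw tips. Loose, 15 g.
- detergent: Bystander: white bottle, 72 mm diameter, 170 mm high. Origin: centre of its base.
- jar: Bystander: glass jar, 56 mm diameter, 60 mm high. Origin: centre of its base.
- mug: Bystander: white mug, 80 mm diameter, 90 mm high. Origin: centre of its base.
- brush: Bystander: wood-handled brush lying flat along y near the robot, 200 mm long, 20 mm high. Origin: middle of its underside.
- token_box: Bystander: grey open box with a divider, 110 x 160 x 50 mm. Origin: centre of its underside.
- spray_can: Bystander: metal can, 52 mm diameter, 150 mm high. Origin: centre of its base.
Not all that is in view belongs to the job. Leave any orange look-alike of the clip alone.

How it is judged:
By the outcome, as a careful person would: the job done as asked, in the order asked, and still so for the second after the job is handed in, while the arm keeps its last pose, push and grip.
It also fails if it takes over 38 s, if anything falls off the work surface, if the arm or the gripper's body presses on something with over 40 N, if the wrist force passes 120 N, or if a joint passes its speed limit or range.

## Robot

A 6-joint arm with a two-finger parallel gripper is mounted at the origin on the work surface. World frame = base frame: x ahead of the robot, y to its left, z up, the work surface at z = 0. Lengths are in m, angles in rad, forces in N, time in s.
With the tool pointing down it reaches from about 0.35 to 0.85 m from the base axis. Payload 8.1 kg.
Tool frame: the origin (TCP) lies on the mounting face of the last link; the fingertips stand 186 mm ahead of it and the grasp point (between the pads) lies 167 mm ahead of it (robot.finger_overhang is the distance from the TCP to the fingertips, in m); z points along the fingers, y is the line along which they close (so a half turn about z gives the same grasp; the last joint's range is limited). The gripper opens to 93 mm and grips with 3 to 60 N. Pads are 15 mm wide; open, the fingers measure 128 mm over their backs; the gripper's body (75 mm by 188 mm) begins 65 mm behind the grasp point.
Start: joints at [1.201, 0.13, 1.488, -0, 1.523, -0.085], TCP at [0.169, 0.576, 0.405] pointing down, gripper open.
Joint ranges: [-2.96, 2.96], [-0.89, 2.26], [0.02, 2.5], [-1.34, 4.48], [0, 2.73], [-2.66, 2.66]. Speed limits (rad/s): [2.39, 2.39, 2.79, 3.14, 3.14, 3.14].

## Interface

Orientations are given as a rotation vector (axis times angle).
In Python, from plant import readout, read_camera, get_calibration, job, robot gives the robot as it stands.
- The arm moves only by the shell command python3 -m handwheel 'ROWS' [FORCE]. ROWS is JSON, a list of rows, each a list of 5 numbers: the shift along the world's x, y, z in cm, then the turn about the world's z in rad, then the closure, from 0 (fully open) to 1 (shut). In form: [[tx, ty, tz, spin, gripper], ...]. A call has 1 to 10 rows; each row shifts and turns the commanded pose from where the row before left it; what a row does not reach is not made up. A row lasts 1/8 s, in which the tool goes at most 62.5 mm and 10.7 degrees, less where a joint would pass 70% of its speed; a pose out of reach is approached as far as the arm can. A call is refused whole if a number of a shift passes 6.25 or a number of a turn 0.188, either way. A call with a gripper value outside its range is refused whole. The fingers move at their own pace and stop on an object; FORCE is the grip in N (left out, the last holds). Time passes only in rows, so rows that do not move let the fingers close. It gives the time, the measured TCP pose, the force, the opening and the grip force at its end, in the units of the state.
- readout.read_state(): the state, without advancing time (a new reading comes with each control period).
- read_camera(name): name is "scene" or "top" or "wrist"; returns the picture (480x640x3 uint8, red, green, blue); there is no depth.
- get_calibration(name): a dict with "fovy" (degrees; the focal length in pixels is half the picture's height over the tangent of half this angle, whatever the lens; pixels are square), "cx", "cy" (the principal point, pixels), "pose" (4x4, takes a point from camera to world coordinates). Camera axes: x right, y down, z forward; pixel columns grow to the right and rows downward; lengths in m; the calibration is good to about 2 mm. A picture is of the moment at which its call begins: read the wrist's pose just before it. get_calibration takes no time and is no camera call; for the wrist camera it gives the pose at the moment of the call.
- job.close_job(): hands the job in; it is judged then, once.
The state is a dict: "t": time; "q": joint angles; "dq": joint speeds; "joint_torque": joint torques, N m; "tool_pos": TCP position; "orientation": TCP orientation; "force": force on the tool from outside, world axes, zero at the start; "wrist_torque": the same for the moment, N m; "opening": finger opening in m; "gripper_force": force on a finger pad.
Only numpy, scipy, OpenCV 4.12 (cv2) and the standard library are available. Lean on these libraries where they do the work, as an engineer would, in place of code of your own. Each camera call takes 0.05 s, during which the arm holds its last target. There are 200 camera calls.

## Working session

There is one attempt and no reset: what is moved stays moved. The work goes in short steps, Python scripts to look and compute and a shell command to move; the robot and the scene stay as the last step left them, time stands still between calls to the robot, and variables do not carry over. Pictures are saved under pics/ and viewed, at most 10 in all, crops included, and the job is handed in when it is done.

```bash
mkdir -p pics; cat > h.py <<'E'
import numpy as np, cv2
from plant import readout, read_camera, get_calibration, job, robot
def K(c): 
    f=240/np.tan(np.radians(c['fovy'])/2); return f
def ray(c,u,v):
    f=K(c); d=np.array([(u-c['cx'])/f,(v-c['cy'])/f,1]); P=np.array(c['pose']); return P[:3,3],P[:3,:3]@d
def onz(c,u,v,z):
    o,d=ray(c,u,v); return o+d*(z-o[2])/d[2]
def proj(c,p):
    P=np.array(c['pose']); q=P[:3,:3].T@(np.array(p)-P[:3,3]); f=K(c); return q[0]/q[2]*f+c['cx'],q[1]/q[2]*f+c['cy']
def tri(rs):
    A=np.zeros((3,3));b=np.zeros(3)
    for o,d in rs:
        d=d/np.linalg.norm(d);M=np.eye(3)-np.outer(d,d);A+=M;b+=M@o
    return np.linalg.solve(A,b)
def snap(n,f):
    c=get_calibration(n); im=read_camera(n); cv2.imwrite('pics/'+f,im[:,:,::-1]); return c,im
E
python3 - <<'E'
from h import *
for n in('scene','top'):
    c,im=snap(n,n+'0.png'); print(n,c)
print(readout.read_state())
E
```

```text
scene {'fovy': 45.74614502688628, 'cx': 309.66785525711714, 'cy': 247.361788157939, 'pose': array([[-7.70498389e-02,  8.27228367e-01, -5.56557769e-01,
         1.15908410e+00],
       [ 9.97027231e-01,  6.40115393e-02, -4.28861615e-02,
         3.32698425e-02],
       [ 1.49470198e-04, -5.58207624e-01, -8.29701287e-01,
         9.75965948e-01],
       [ 0.00000000e+00,  0.00000000e+00,  0.00000000e+00,
         1.00000000e+00]])}
top {'fovy': 55.81672122063311, 'cx': 316.5469127390729, 'cy': 245.2221759844178, 'pose': array([[-0.00163185, -0.99538744,  0.09592276,  0.48035506],
       [-0.99989157,  0.00302797,  0.01441089,  0.00384788],
       [-0.01463487, -0.09588885, -0.99528446,  1.14336361],
       [ 0.        ,  0.        ,  0.        ,  1.        ]])}
{'t': 0.1, 'q': array([ 1.20057266e+00,  1.31072819e-01,  1.48914396e+00,  1.52420379e-06,
        1.52299269e+00, -8.53956084e-02]), 'dq': array([ 1.95465777e-03, -9.05642976e-04, -2.33907444e-03,  1.11928334e-04,
       -6.72539850e-05, -2.12010925e-04]), 'joint_torque': array([ 1.02087903e-03, -5.61334491e+01, -4.93098056e+01,  7.70612829e-02,
        2.89924111e-02, -1.44981482e-05]), 'tool_pos': array([0.16849921, 0.57564757, 0.40381427]), 'orientation': array([-4.45843974e-01, -3.10942406e+00,  2.47323904e-03]), 'force': array([-0.51557507,  0.95310555, -0.66026024]), 'wrist_torque': array([ 0.01121808, -0.03301685, -0.01842125]), 'gripper_force': 0.0, 'opening': 0.09302614022394616}
```

View pics/scene0.png

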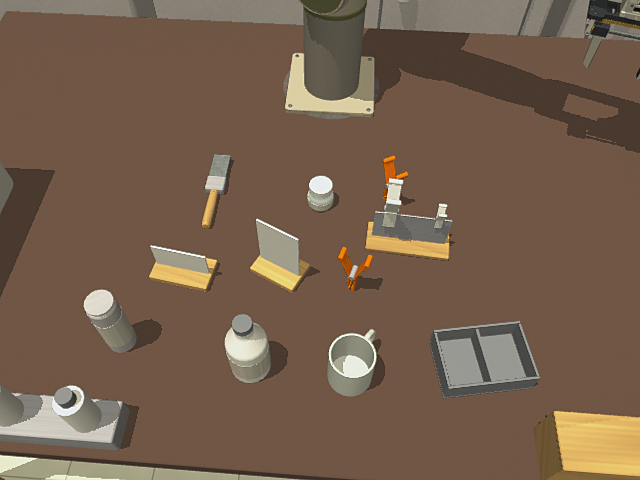

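View pics/top0.png

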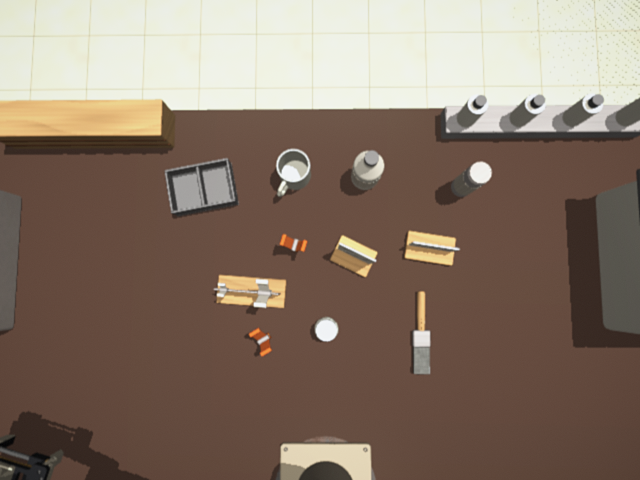

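Candidates for the clip: the white big clip at scene (394,200) / top (262,292), the white small clip at scene (441,213) / top (222,291), and two orange look-alikes at scene (395,175) and (354,270). I choose the white big one. The tall, narrow order card is at scene (278,248) / top (355,253), and the low card is at scene (180,262). Next, one close crop.

```bash
python3 - <<'E'
import cv2,numpy as np
t=cv2.imread('pics/top0.png');s=cv2.imread('pics/scene0.png')
a=cv2.resize(t[225:325,205:305],None,fx=4,fy=4,interpolation=2)[80:380]
b=cv2.resize(t[225:300,320:420],None,fx=4,fy=4,interpolation=2)
c=cv2.resize(s[170:270,365:465],None,fx=4,fy=4,interpolation=2)[:300]
d=cv2.resize(s[215:290,240:340],None,fx=4,fy=4,interpolation=2)
cv2.imwrite('pics/crop.png',np.vstack([np.hstack([a,b]),np.hstack([c,d])]))
E
```

```text
(no output)
```

View pics/crop.png

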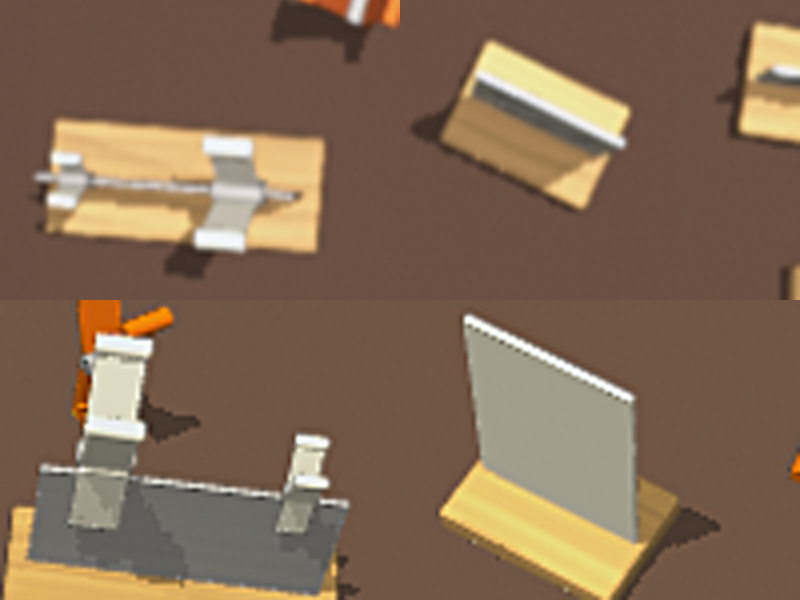

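The crop confirms the big clip: white, bar tops at top px (262,282) and (260,305). The order card's top edge runs (339.5,244) to (376,261) in top and (256.5,219.5) to (298.5,239.5) in scene.

```bash
python3 - <<'E'
from h import *
T=get_calibration('top');S=get_calibration('scene')
pt=lambda x,y:(205+x/4,245+y/4); 
b1=onz(T,*pt(228,147),.159);b2=onz(T,*pt(220,240),.159)
print('bars',b1,b2,'mid',(b1+b2)/2,np.linalg.norm(b1-b2), 'yaw of clip x',np.degrees(np.arctan2(*(b1-b2)[1::-1])))
sc=lambda x,y:(365+x/4,170+y/4)
s1=onz(S,*sc(124,44),.159);s2=onz(S,*sc(113,129),.159);print('scene bars',s1,s2,(s1+s2)/2)
print('rail plate top ends T',onz(T,*pt(37,177),.09),onz(T,*pt(299,196),.09))
print('rail S',onz(S,*sc(41,167),.09),onz(S,*sc(348,202),.09))
for a,b,c in(((339.5,244),(376.3,261.2),0),):
  e1=onz(T,*a,.14);e2=onz(T,*b,.14);print('card T',e1,e2,(e1+e2)/2,np.linalg.norm(e1-e2),np.degrees(np.arctan2(*(e1-e2)[1::-1])))
e1=onz(S,298.5,239.5,.14);e2=onz(S,256.5,219.5,.14);print('card S',e1,e2,(e1+e2)/2,np.linalg.norm(e1-e2),np.degrees(np.arctan2(*(e1-e2)[1::-1])))
print('small',onz(T,*pt(66,182),.12))
from scipy.spatial.transform import Rotation as R
print(R.from_rotvec(readout.read_state()['orientation']).as_matrix())
w=get_calibration('wrist');P=np.array(w['pose']);s=readout.read_state()
print(R.from_rotvec(s['orientation']).as_matrix().T@P[:3,:3], R.from_rotvec(s['orientation']).as_matrix().T@(P[:3,3]-s['tool_pos']),w['fovy'])
E
```

```text
bars [0.49596449 0.13659267 0.159     ] [0.44592595 0.14042201 0.159     ] mid [0.47094522 0.13850734 0.159     ] 0.05018485212706237 yaw of clip x -4.376194441889452
scene bars [0.44877933 0.14113573 0.159     ] [0.50016404 0.13574607 0.159     ] [0.47447169 0.1384409  0.159     ]
rail plate top ends T [0.47990658 0.25679169 0.09      ] [0.46871763 0.10445853 0.09      ]
rail S [0.47101465 0.109122   0.09      ] [0.48091928 0.25774674 0.09      ]
card T [ 0.57963158 -0.03267593  0.14      ] [ 0.54113125 -0.11381474  0.14      ] [ 0.56038141 -0.07324534  0.14      ] 0.08980969761712249 64.61567907207709
card S [ 0.58297588 -0.03114995  0.14      ] [ 0.54452141 -0.11175692  0.14      ] [ 0.56374864 -0.07145343  0.14      ] 0.0893097493502911 64.49599287036581
small [0.47708787 0.23313119 0.12      ]
[[-9.59709920e-01  2.80992040e-01 -5.86420930e-04]
 [ 2.80992617e-01  9.59708747e-01 -1.50671717e-03]
 [ 1.39417765e-04 -1.61079136e-03 -9.99998693e-01]]
[[-2.61441506e-04 -9.70940076e-01 -2.39322588e-01]
 [ 9.99999965e-01 -2.61456952e-04 -3.16830283e-05]
 [-3.18102324e-05 -2.39322588e-01  9.70940110e-01]] [ 0.064882   -0.00085749  0.01961725] 71.64193356869104
```

```bash
python3 - <<'E'
from h import *
T=get_calibration('top');S=get_calibration('scene')
print('orange1',tri([ray(T,261,342),ray(S,394,169)]))
E
python3 -m handwheel '[[2.9,-4.2,0,-0.136,0],[2.9,-4.2,0,-0.136,0],[2.9,-4.2,0,-0.136,0],[2.9,-4.2,0,-0.136,0],[2.9,-4.2,0,-0.136,0],[2.9,-4.2,0,-0.136,0],[2.9,-4.2,0,-0.136,0],[2.9,-4.2,0,-0.136,0],[2.9,-4.2,0,-0.136,0],[2.9,-4.2,0,-0.136,0]]' 20
python3 -m handwheel '[[0,0,0,0,0],[0,0,0,0,0]]'
python3 - <<'E'
from h import *
from scipy.spatial.transform import Rotation as R
c,im=snap('wrist','w1.png'); s=readout.read_state(); print(s['tool_pos'],s['q'])
m=R.from_rotvec(s['orientation']).as_matrix(); print('yaw',np.degrees(np.arctan2(m[1,1],m[0,1])))
print('expected bars', proj(c,[.4975,.1366,.161]),proj(c,[.4477,.1404,.161]))
E
```

```text
orange1 [0.35977972 0.14611621 0.09362658]
t: 1.35
tool_pos: [0.4591, 0.1543, 0.4045]
orientation: [-2.307, -2.132, 0.0]
force: [0.2, -0.5, -0.7]
opening: 0.093
gripper_force: 0.0
t: 1.6
tool_pos: [0.4584, 0.1559, 0.4043]
orientation: [-2.301, -2.137, 0.001]
force: [0.5, -0.0, 0.4]
opening: 0.0929
gripper_force: 0.0
[0.45812365 0.15640722 0.40443541] [ 2.22875612e-01 -1.87479005e-01  1.80056310e+00  4.04069679e-04
  1.52925815e+00  2.95392954e-01]
yaw -4.155903679345479
expected bars (np.float64(378.9926240189393), np.float64(277.4298015561738)) (np.float64(308.8008262416106), np.float64(277.2675241130189))
```

View pics/w1.png

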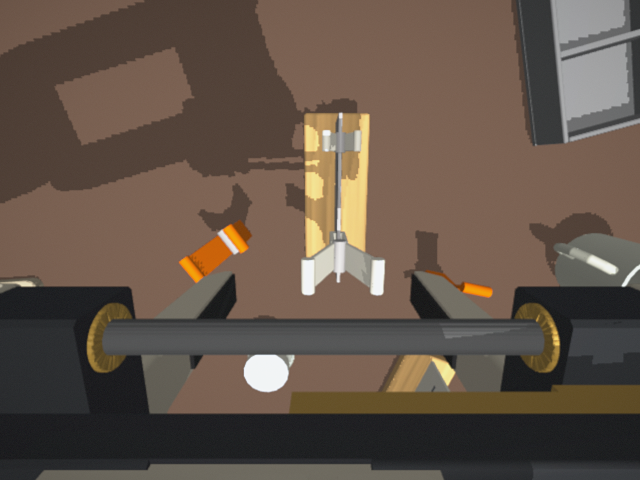

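Wrist view: bars at (308,276) and (377,276), matching the prediction within 1-2 px. The rail plate is vertical in the image, so the yaw is right.

```bash

python3 -m handwheel '[[0.7,-0.9,0,0,0],[0.7,-0.9,0,0,0],[0,0,0,0,0],[0,0,-1.6,0,0],[0,0,-1.6,0,0],[0,0,-1.6,0,0],[0,0,-1.6,0,0],[0,0,-1.6,0,0],[0,0,0,0,0],[0,0,0,0,0]]' 20
python3 - <<'E'
from h import *
c,im=snap('wrist','w2.png'); s=readout.read_state(); print(s['tool_pos'],s['force'])
print('expected bars', proj(c,[.4970,.1366,.161]),proj(c,[.4472,.1404,.161]))
E
```

```text
t: 2.9
tool_pos: [0.4727, 0.1379, 0.3251]
orientation: [2.302, 2.138, 0.001]
force: [-0.3, 0.6, 0.7]
opening: 0.0929
gripper_force: 0.0
[0.47285645 0.13791926 0.32548036] [ 0.37773111 -0.28283885  1.13126964]
expected bars (np.float64(372.92093711165995), np.float64(301.28706306315536)) (np.float64(266.2420696324665), np.float64(301.14143531344354))
```

View pics/w2.png

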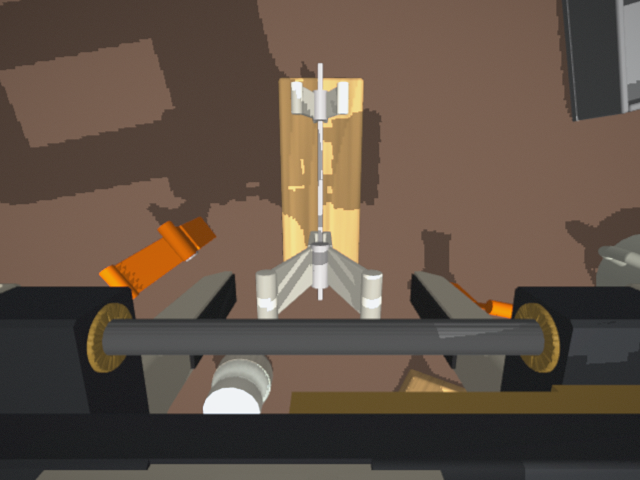

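Bars at u 266 and 372, as predicted. The clip is centred between the fingers, so squeeze.

```bash

python3 -m handwheel '[[-0.1,0.05,-0.2,0,0],[0,0,0,0,0.5],[0,0,0,0,0.7],[0,0,0,0,1],[0,0,0,0,1],[0,0,0,0,1],[0,0,0,0,1],[0,0,0,0,1]]' 20
python3 -m handwheel '[[0,0,0,0,1],[0,0,0,0,1],[0,0,0,0,1],[0,0,0,0,1]]'
```

```text
t: 3.95
tool_pos: [0.4715, 0.1383, 0.3227]
orientation: [-2.302, -2.138, 0.0]
force: [-0.9, 0.6, -1.1]
opening: 0.0279
gripper_force: 9.1
t: 4.45
tool_pos: [0.4716, 0.1383, 0.3228]
orientation: [2.302, 2.138, 0.0]
force: [0.5, -1.0, 0.2]
opening: 0.0256
gripper_force: 20.0
```

```bash

python3 -m handwheel '[[0,0,0.5,0,1],[0,0,1,0,1],[0,0,1.5,0,1],[0,0,2,0,1],[0,0,2,0,1],[0,0,2,0,1],[0,0,2,0,1],[0,0,1.5,0,1],[0,0,0.5,0,1],[0,0,0,0,1]]'
python3 - <<'E'
from h import *
snap('wrist','w3.png');snap('scene','s3.png')
a=cv2.imread('pics/w3.png');b=cv2.imread('pics/s3.png')
b=cv2.resize(b[60:300,240:480],(400,400),interpolation=2); a=cv2.resize(a[:,120:520],(400,480))
o=np.zeros((480,800,3),np.uint8);o[:,:400]=a;o[:400,400:]=b;cv2.imwrite('pics/c3.png',o)
E
```

```text
t: 5.7
tool_pos: [0.4716, 0.1383, 0.4527]
orientation: [-2.302, -2.138, 0.0]
force: [0.6, -0.7, -1.7]
opening: 0.0259
gripper_force: 20.0
```

View pics/c3.png

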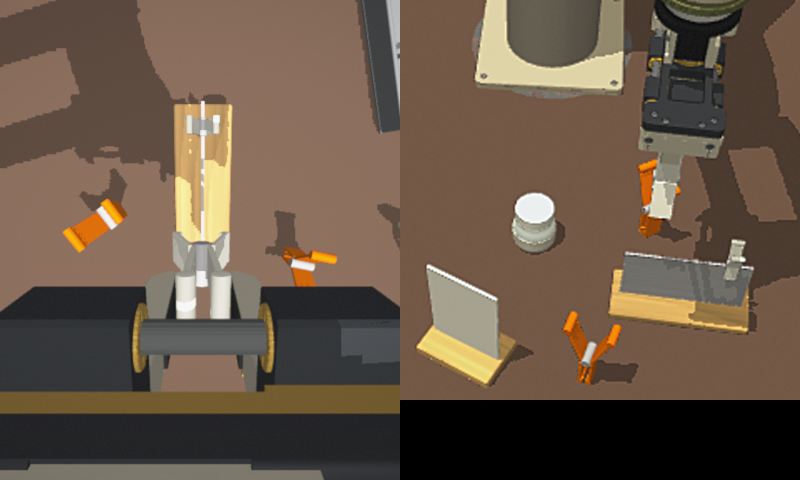

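The clip is off the rail, fully open, upright, and the small clip is untouched. Carry it above the card.

```bash

python3 -m handwheel '[[0.4,-1,0,-0.02,1],[0.9,-2.2,0,-0.04,1],[1.3,-3,0,-0.05,1],[1.5,-3.4,0,-0.06,1],[1.5,-3.4,0,-0.06,1],[1.4,-3.2,0,-0.06,1],[1,-2.4,0,-0.05,1],[0.7,-1.6,0,-0.03,1],[0.3,-0.8,0,0,1],[0,0,0,0,1]]'
python3 -m handwheel '[[0,0,0,0,1],[0,0,0,0,1]]'
python3 - <<'E'
from h import *
c,im=snap('wrist','w4.png'); s=readout.read_state(); print(s['tool_pos'])
print('exp card ends',proj(c,[.5813,-.0319,.14]),proj(c,[.5428,-.1128,.14]),proj(c,[.562,-.0723,.14]))
from scipy.spatial.transform import Rotation as R
m=R.from_rotvec(s['orientation']).as_matrix(); print('yaw',np.degrees(np.arctan2(m[1,1],m[0,1])),m[:,2])
b=s['tool_pos']+.167*m[:,2]
n=m[:,1]
print('tips exp',[proj(c,b+.103*m[:,2]+k*.0155*n) for k in(-1,1)],'bars',[proj(c,b+k*.0085*n) for k in (-1,1)])
E
```

```text
t: 7.05
tool_pos: [0.5616, -0.0718, 0.4525]
orientation: [-2.655, -1.678, 0.0]
force: [-0.3, 0.5, 0.3]
opening: 0.0254
gripper_force: 20.0
t: 7.3
tool_pos: [0.5614, -0.0709, 0.4529]
orientation: [2.655, 1.679, 0.0]
force: [-0.1, -0.6, -0.8]
opening: 0.0256
gripper_force: 20.0
[ 0.56146216 -0.07099453  0.45290406]
exp card ends (np.float64(322.87562709563645), np.float64(185.25589543935064)) (np.float64(322.77101083805803), np.float64(282.07432325769)) (np.float64(322.74777998216365), np.float64(235.36106835280933))
yaw -25.377568082650217 [ 2.78961826e-04  2.77248303e-05 -9.99999961e-01]
tips exp [(np.float64(301.5832179091318), np.float64(246.2463188970539)), (np.float64(341.4272757943563), np.float64(246.2353965593969))] bars [(np.float64(302.9315648372641), np.float64(300.5649877070813)), (np.float64(338.5537666140198), np.float64(300.55377498408785))]
```

View pics/w4.png

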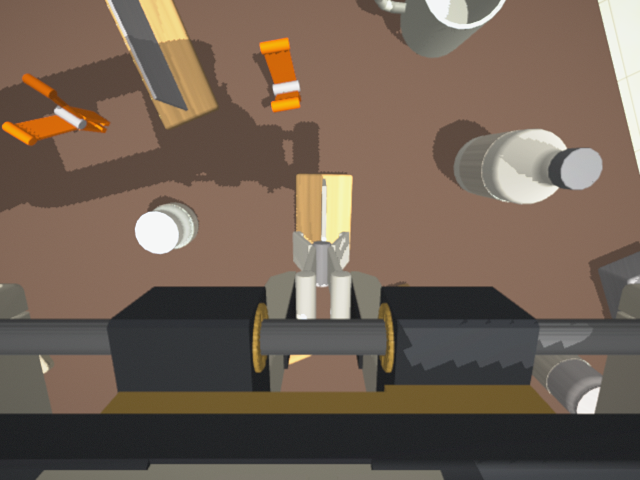

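Wrist view: the card edge is at u≈324, midway between the open jaws (outer 294..351, centre 322). The card's near end is at about v 180. Measure that end along the card.

```bash
python3 - <<'E'
from h import *
im=cv2.imread('pics/w4.png')
c=get_calibration('wrist')
print(im[168:200:1,320:330].astype(int).sum(2)//3)
d=np.array([.4305,.9026])
for v in (177,178.5,180,182,185): p=onz(c,324,v,.14); print(v,p,'mid if end',p[:2]-.045*d)
for v in (173.5,175): p=onz(c,324,v,.016); print('foot',v,p,'mid',p[:2]-.05*d)
cv2.imwrite('pics/c4.png',cv2.resize(im[165:265,270:380],None,fx=6,fy=6,interpolation=0))
E
```

```text
[[115 114 115 115 114 114 113 114 115 114]
 [114 114 114 114 115 115 114 115 114 116]
 [115 114 115 114 114 116 114 115 114 116]
 [101  93 106  99  95 107 112 101  93 107]
 [ 82  77  87  81  78  85  91  82  77  86]
 [ 83  85  88  86  84  86  85  85  83  83]
 [118 131 149 153 153 153 153 152 152 149]
 [138 151 183 196 198 198 199 198 197 197]
 [149 155 177 206 213 214 214 214 212 213]
 [152 157 166 206 216 217 217 216 216 217]
 [151 157 158 181 195 205 214 216 216 216]
 [151 158 151 147 154 186 212 216 216 217]
 [151 158 150 143 143 174 212 217 216 216]
 [152 157 151 142 143 161 210 217 216 217]
 [152 157 150 144 143 153 210 217 216 216]
 [152 157 149 143 142 152 209 217 217 217]
 [152 157 147 141 141 147 201 216 217 216]
 [151 156 147 150 157 161 190 212 216 216]
 [150 161 198 216 218 216 206 214 217 217]
 [150 162 217 232 232 231 216 215 216 217]
 [150 163 220 232 231 231 215 214 216 217]
 [149 164 221 232 232 231 215 214 216 217]
 [150 163 222 232 231 231 214 214 216 217]
 [149 157 220 232 231 231 212 214 217 217]
 [148 155 221 233 231 231 213 213 217 217]
 [150 154 215 230 231 230 212 214 217 217]
 [148 140 205 229 231 230 211 212 217 218]
 [148 136 204 229 231 231 210 212 217 217]
 [148 136 204 230 231 230 210 212 217 218]
 [147 135 205 229 231 231 218 216 217 218]
 [147 134 205 229 231 231 222 217 217 217]
 [148 135 204 229 231 230 216 214 217 218]]
177 [ 0.58524232 -0.02602016  0.14      ] mid if end [ 0.56586982 -0.06663716]
178.5 [ 0.58469474 -0.02717611  0.14      ] mid if end [ 0.56532224 -0.06779311]
180 [ 0.58414599 -0.02833452  0.14      ] mid if end [ 0.56477349 -0.06895152]
182 [ 0.58341252 -0.02988288  0.14      ] mid if end [ 0.56404002 -0.07049988]
185 [ 0.5823084  -0.03221367  0.14      ] mid if end [ 0.5629359  -0.07283067]
foot 173.5 [ 0.58493127 -0.02784474  0.016     ] mid [ 0.56340627 -0.07297474]
foot 175 [ 0.58415603 -0.02948128  0.016     ] mid [ 0.56263103 -0.07461128]
```

View pics/c4.png

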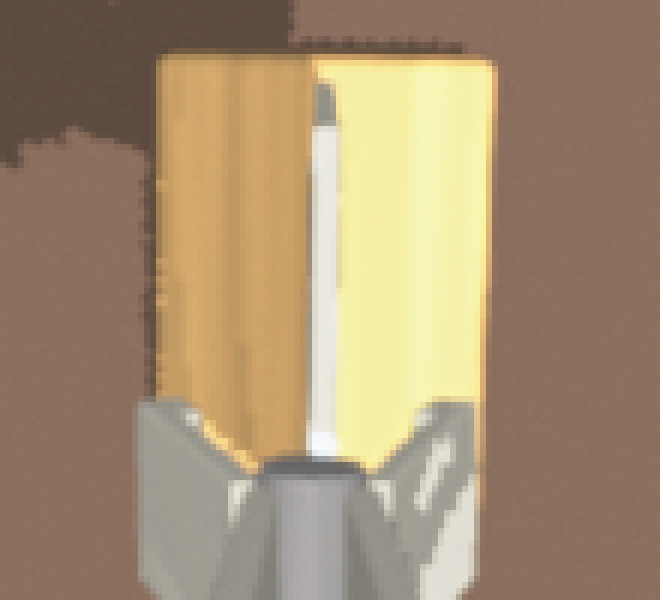

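The crop shows the card's top edge at u 323.5 with its near end at v 185.5. That puts the middle at (0.563,-0.073), which agrees with the earlier fix. Nudge and lower.

```bash

python3 -m handwheel '[[0.1,-0.15,0,0,1],[0,0,-0.5,0,1],[0,0,-1,0,1],[0,0,-1,0,1],[0,0,-0.8,0,1],[0,0,0,0,1]]'
python3 -m handwheel '[[0,0,-0.5,0,1],[0,0,-0.8,0,1],[0,0,-0.8,0,1],[0,0,-0.6,0,1],[0,0,-0.5,0,1],[0,0,0,0,1],[0,0,0,0,1],[0,0,0,0,1]]'
python3 - <<'E'
from h import *
snap('wrist','w5.png');snap('scene','s5.png');snap('top','t5.png')
a=cv2.imread('pics/w5.png');b=cv2.imread('pics/s5.png')
a=cv2.resize(a[150:350,220:420],(400,400),interpolation=2)
b=cv2.resize(b[160:300,210:350],(400,400),interpolation=2)
cv2.imwrite('pics/c5.png',np.hstack([a,b]))
s=readout.read_state();print(s['tool_pos'],s['force'])
E
```

```text
t: 8.1
tool_pos: [0.5623, -0.0731, 0.4184]
orientation: [-2.655, -1.677, 0.002]
force: [0.4, 0.6, -1.3]
opening: 0.0257
gripper_force: 20.0
t: 9.1
tool_pos: [0.5627, -0.0732, 0.3881]
orientation: [2.656, 1.678, 0.001]
force: [-0.3, -0.1, -0.4]
opening: 0.0258
gripper_force: 20.0
[ 0.56261842 -0.07317737  0.38795843] [-0.5047947  -0.30431844 -1.10726777]
```

View pics/c5.png

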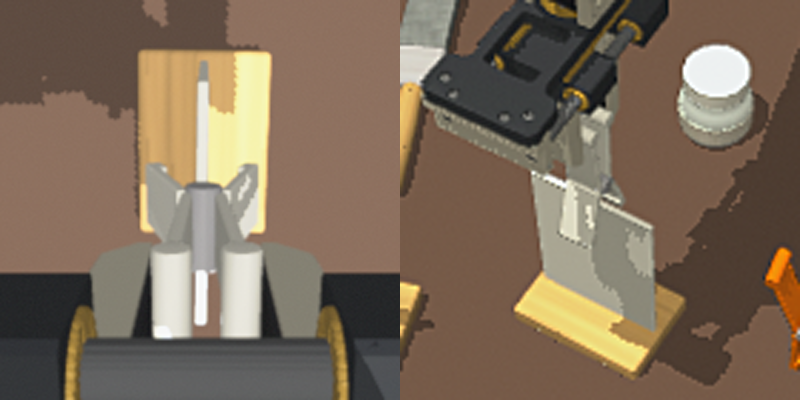

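The jaws straddle the card centrally: in the wrist crop the edge is at u 202 between jaws at 147..258, and the scene view shows one jaw on each side. There is no contact force, and the bystanders are in place. Hand in.

```bash
python3 -c "
from plant import job; print(job.close_job())"
```

```text
the job is handed in; nothing more can be done
None
```

I handed the job in after about 9 s of the 38 s allowed. The arm holds the big towel clip squeezed fully open, its jaws straddling the middle of the order card's top edge, with the edge about 22 mm inside the mouth by calculation. The last pictures and force reading showed no contact with the card, but `close_job()` returned no verdict.

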